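# Tighten a centrifuge rotor with the hex key that fits

### The arm

A 7-joint arm with a two-finger parallel gripper is mounted at the origin on the work surface. World frame = base frame: x ahead of the robot, y to its left, z up, the work surface at z = 0. Lengths are in m, angles in rad, forces in N, time in s.
With the tool pointing down it reaches from about 0.4 to 0.9 m from the base axis. Payload 5.5 kg.
Tool frame: the origin (TCP) lies between the finger pads; the fingertips stand 17 mm ahead of it and the grasp point (between the pads) lies 2 mm behind it (ctrl.tcp_to_tips is the distance from the TCP to the fingertips, in m); z points along the fingers, y is the line along which they close (so a half turn about z gives the same grasp; the last joint's range is limited). The gripper opens to 92 mm and grips with 3 to 60 N. Pads are 19 mm wide; open, the fingers measure 130 mm over their backs; the gripper's body (75 mm by 190 mm) begins 47 mm behind the grasp point.
Start: joints at [1.445, 0.501, -0.427, 1.55, 0.221, 1.138, -0.21], TCP at [0.246, -0.601, 0.206] pointing down, gripper open.
Joint ranges: [-2.88, 2.88], [-0.31, 2.03], [-1.54, 1.56], [0.2, 2.42], [-1.41, 4.55], [0.19, 2.02], [-2.57, 2.57]. Speed limits (rad/s): [2.57, 2.57, 3.14, 3.14, 3.14, 3.14, 3.14].

### API

Orientations are given as a 3x3 rotation matrix whose columns are the frame's x, y, z axes.
In Python, from workcell import observe, imaging, ctrl gives the robot as it stands.
- The arm moves only by the shell command python3 -m crank 'ROWS' [FORCE]. ROWS is JSON, a list of rows, each an object of numbers: "wx", "wy", "wz": the turn, a rotation vector about the tool's x, y, z in units of 5 degrees (1.0 is 5 degrees); "tx", "ty", "tz": the shift along the tool's x, y, z in units of 50 mm (1.0 is 50 mm); "hand": the finger opening in mm, from 0 to 91.8. A call has exactly 8 rows; each row is the pose to reach, as a shift and turn from the pose commanded when the call began, along the tool's axes at that moment; what a row does not reach only later rows make up. A row lasts 1/10 s, in which the tool goes at most 50 mm and 8.59 degrees, less where a joint would pass 70% of its speed; a pose out of reach is approached as far as the arm can. A call with a gripper value outside its range is refused whole. The fingers move at their own pace and stop on an object; FORCE is the grip in N (left out, the last holds). Time passes only in rows, so rows that repeat a pose let the fingers close, or fill a call up. It gives the time, the measured TCP pose, the force, the opening and the grip force at its end, in the units of the state.
- observe(): the state, without advancing time (a new reading comes with each control period).
- imaging.read_camera(name): name is "side" or "top"; returns the picture (480x640x3 uint8, blue, green, red); there is no depth.
- imaging.camera_info(name): a dict with "fx", "fy", "cx", "cy" (pixels), "k1" (the pictures are not rectified: a ray, as slopes to the right and down, at radius r is drawn at 1 + k1 r^2 times it, then the intrinsics apply), "R" (3x3) and "t" (3): a world point X has camera coordinates R X + t. Camera axes: x right, y down, z forward; pixel columns grow to the right and rows downward; lengths in m; the calibration is good to about 2 mm. A picture is of the moment at which its call begins. camera_info takes no time and is no camera call.
- ctrl.hand_in(): hands the job in; it is judged then, once.
The state is a dict: "time_s": time; "q": joint angles; "qvel": joint speeds; "tau": joint torques, N m; "position": TCP position; "orientation": TCP orientation; "wrist_force": force on the tool from outside, world axes, zero at the start; "torque": the same for the moment, N m; "gripper_width": finger opening in m; "grip_force": force on a finger pad.
Only numpy, scipy, OpenCV 4.12 (cv2) and the standard library are available. Lean on these libraries where they do the work, as an engineer would, in place of code of your own. Each camera call takes 0.05 s, during which the arm holds its last target. There are 200 camera calls.

### The job

The rotor of the open centrifuge is not clamped down. Take the larger of the two T-handle hex keys out of its stand, push it fully home into the recessed socket of the screw in the middle of the rotor, and only then turn the screw clockwise by at least an eighth of a turn. Let go and leave the key standing upright, still fully home in the screw for the checker; do not disturb the smaller key.

Things in the scene. Friction and masses are not known exactly. Their poses are not given: they have to be found in the camera images.
- key: Larger T-handle hex key, 0.26 kg, upright and free to turn in a 60 mm aluminium cube (square hole 55 deep). Origin: centre of the lower tip; z up the shank, x along the crossbar. Steel hex shank 14 mm across flats, 120 long, last 4 tapered; black crossbar 100 (x) by 20 (y) by 24 high, centre 132 above the tip: grip across its 20 mm. Two of the flats are parallel to the crossbar.
- small_key: Smaller T-handle hex key, which does not fit: shank 8 mm across flats, 110 long; crossbar 64 by 14 by 20 mm; upright in a like cube, 105 mm or more beside the larger key (left or right at random). Origin: centre of the lower tip, z up the shank. Leave it alone.
- socket (a point): Centre of the hex socket's floor in the screw on the rotor's axis, 102 mm above the table; a seated tip rests here. Socket 15.2 mm across flats, 20 deep, under a countersink 38 wide, 16 deep. Fits if key x is at 0, 60, 120.. deg (within 9) to this x; the 48 mm hex head has parallel flats. Rotor yields 10 mm sideways (0.4 N/mm). White housing 120 mm high; its lid is open past +y, up to 225 high.
- screw (a joint): Turn of that screw in rad: grows clockwise seen from above, starts at 0 to 0.15, stop at 1.7. Friction about 0.08 N m; it stays where it is left. The key has up to 18 degrees of free play in the socket, so the hand turns that much farther than the screw.
There are look-alikes about, which are no part of the job. Leave any orange, purple or yellow look-alike of the key alone.

How it is judged:
By the outcome, as a careful person would: the job done as asked, in the order asked, and still so for the second after the job is handed in, with the robot touching nothing.
It also fails if it takes over 54 s, if anything falls off the work surface, if the arm or the gripper's body presses on something with over 40 N, if the wrist force passes 120 N, or if a joint passes its speed limit or range.

## Working session

There is one attempt and no reset: what is moved stays moved. The work goes in short steps, Python scripts to look and compute and a shell command to move; the robot and the scene stay as the last step left them, time stands still between calls to the robot, and variables do not carry over. Pictures are saved under pics/ and viewed, at most 10 in all, crops included, and the job is handed in when it is done.

```bash
mkdir -p pics; ls
python3 - <<'E'
from workcell import observe, imaging, ctrl
import cv2,numpy as np
for n in("side","top"):
    im=imaging.read_camera(n); cv2.imwrite(f"pics/{n}0.png",im)
    c=imaging.camera_info(n); R=np.array(c["R"]);t=np.array(c["t"]); print(n,{k:c[k] for k in("fx","fy","cx","cy","k1")},(-R.T@t).round(3),R.round(3).tolist())
s=observe(); print(s["position"],np.round(s["orientation"],3).tolist(),s["time_s"],ctrl.tcp_to_tips)
E
```

```text
pics
side {'fx': 551.1269085669676, 'fy': 551.1269085669676, 'cx': 325.0032129459497, 'cy': 246.81994693308297, 'k1': -0.04824482384172909} [0.239 0.447 0.773] [[-0.927, -0.374, -0.003], [-0.276, 0.689, -0.67], [0.253, -0.62, -0.742]]
top {'fx': 536.3185329807286, 'fy': 536.3185329807286, 'cx': 325.36398589381, 'cy': 245.05577265734155, 'k1': 0.007617572832212402} [ 0.247 -0.106  1.011] [[0.064, -0.998, 0.002], [-0.971, -0.063, -0.233], [0.232, 0.013, -0.973]]
[ 0.24613554 -0.60089356  0.20539459] [[0.925, 0.379, -0.001], [0.379, -0.925, 0.002], [0.0, -0.002, -1.0]] 0.1 0.017
```

View pics/side0.png

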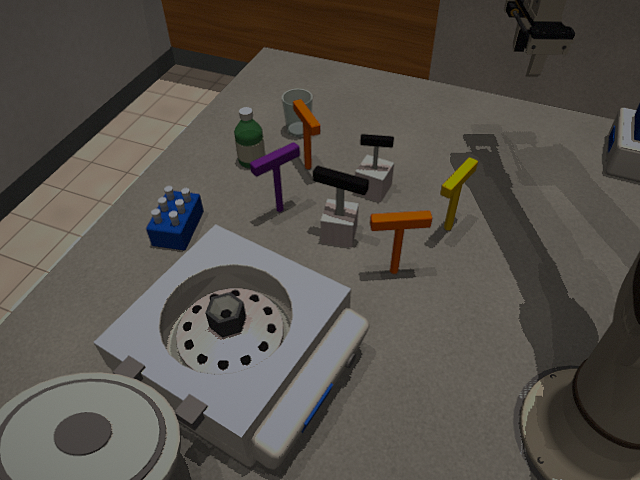

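View pics/top0.png

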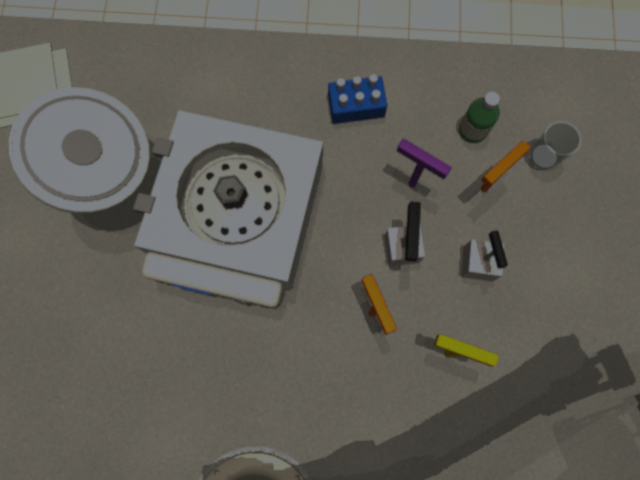

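The larger black T-key shows at top (413,232) / side (340,180). The smaller black one is at top (498,249) / side (377,141), with a visibly shorter bar. The purple, orange and yellow ones are look-alikes. The screw head is at top (231,191) / side (226,313). I'll confirm and measure with enlarged crops.

```bash
cat > h.py <<'E'
import cv2,numpy as np
from workcell import observe, imaging, ctrl
def ray(n,p):
    c=imaging.camera_info(n);R=np.array(c["R"]);t=np.array(c["t"])
    d=np.array([(p[0]-c["cx"])/c["fx"],(p[1]-c["cy"])/c["fy"]]);s=d.copy()
    for _ in range(20): s=d/(1+c["k1"]*(s@s))
    return -R.T@t, R.T@np.array([s[0],s[1],1.])
def plane(n,p,z):
    o,d=ray(n,p); return o+d*(z-o[2])/d[2]
def tri(pt,ps):
    (a,d),(b,e)=ray("top",pt),ray("side",ps)
    s=np.linalg.lstsq(np.c_[d,-e],b-a,rcond=None)[0]; p,q=a+s[0]*d,b+s[1]*e
    return (p+q)/2,np.linalg.norm(p-q)
def proj(n,X):
    c=imaging.camera_info(n);v=np.array(c["R"])@X+np.array(c["t"]);s=v[:2]/v[2]
    s=s*(1+c["k1"]*(s@s));return s*[c["fx"],c["fy"]]+[c["cx"],c["cy"]]
def dark(im,box,th):
    x0,y0,x1,y1=box;m=(im.max(2)<th).astype(np.uint8);k=np.zeros_like(m);k[y0:y1,x0:x1]=m[y0:y1,x0:x1]
    n,l,s,c=cv2.connectedComponentsWithStats(k);i=1+s[1:,4].argmax()
    cn=cv2.findContours((l==i).astype(np.uint8),0,2)[0][0]
    return c[i],s[i],cv2.minAreaRect(cn),cn
E
python3 - <<'E'
from h import *
T,S=cv2.imread("pics/top0.png"),cv2.imread("pics/side0.png")
for nm,bt,bs in(("big",(395,195,430,270),(305,160,375,200)),("small",(485,225,515,275),(355,130,400,152))):
    for th in(35,45):
        a,b=dark(T,bt,th),dark(S,bs,th)
        X,e=tri(a[0],b[0]);print(nm,th,a[0],a[2],b[0],b[2],"X",X.round(4),e.round(4))
f=lambda I,x,y,w,h,k:cv2.resize(I[y:y+h,x:x+w],None,fx=k,fy=k,interpolation=cv2.INTER_CUBIC)
A=np.hstack([f(T,385,190,130,100,3),f(S,305,120,130,100,3)])
B=np.hstack([f(T,200,160,65,50,6),f(S,195,280,65,50,6)])
cv2.imwrite("pics/crop1.png",cv2.convertScaleAbs(np.vstack([A,B]),alpha=1.8))
E
```

```text
big 35 [412.00150602 231.82981928] ((411.5867919921875, 231.47361755371094), (12.442763328552246, 57.64863967895508), 3.6522228717803955) [340.48515982 180.07420091] ((340.0972900390625, 180.14093017578125), (57.08911895751953, 16.268085479736328), 15.154067993164062) X [ 0.4886 -0.2389  0.138 ] 0.0006
big 45 [411.82166446 232.46235139] ((410.40399169921875, 231.42019653320312), (15.930099487304688, 59.42576217651367), 2.862405300140381) [340.74438503 180.6171123 ] ((338.9707946777344, 185.36195373535156), (57.510128021240234, 27.387779235839844), 14.620875358581543) X [ 0.4879 -0.2388  0.137 ] 0.0009
small 35 [497.49068323 249.15217391] ((496.6590270996094, 249.3724822998047), (35.971336364746094, 10.919870376586914), 74.47589111328125) [376.71428571 140.4548105 ] ((377.0, 140.5), (11.0, 32.0), 90.0) X [ 0.4705 -0.3863  0.1253] 0.0003
small 45 [496.81648936 249.45212766] ((492.7077331542969, 250.24781799316406), (36.399566650390625, 19.53800392150879), 74.47589111328125) [376.68975069 140.55124654] ((376.5793762207031, 142.96763610839844), (32.28922653198242, 15.952873229980469), 4.39870548248291) X [ 0.4699 -0.3848  0.1261] 0.0001
```

View pics/crop1.png

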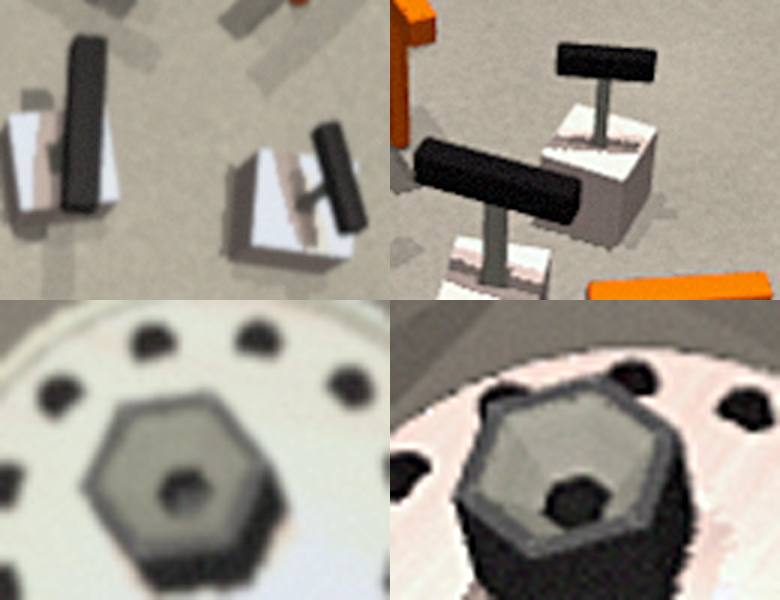

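The crop confirms it: the large key is the one with the long 57 px bar over the stand at top (412,232), and the small key is at top (497,249). Its triangulated bar height of 0.138 matches the expected 0.137. The screw's hex rim and socket are clear. Next I'll get the bar yaw and the hex pose.

Run:
```python
from h import *
T,S=cv2.imread("pics/top0.png"),cv2.imread("pics/side0.png")
for n,I,b in(("top",T,(395,195,430,270)),("side",S,(305,160,375,200))):
    c,_,r,cn=dark(I,b,35); v=cv2.fitLine(cn,cv2.DIST_L2,0,.01,.01).ravel()
    p=[plane(n,c+k*25*v[:2],.137) for k in(-1,1)]; d=p[1]-p[0]
    print(n,"bar yaw",np.degrees(np.arctan2(d[1],d[0]))%180,plane(n,c,.142))
    e=cn.reshape(-1,2)@v[:2]; q=[cn.reshape(-1,2)[e.argmin()],cn.reshape(-1,2)[e.argmax()]]
    print(" length",np.linalg.norm(plane(n,q[0],.14)-plane(n,q[1],.14)))
tc=np.array([(118,405),(210,393),(265,465),(228,553),(135,553),(85,487)])-[0,300]; tc=tc/6+[200,160]
sc=np.array([(490,400),(597,378),(680,430),(642,520),(532,555),(460,495)])-[390,300]; sc=sc/6+[195,280]
for n,P in(("top",tc),("side",sc)):
    w=np.array([plane(n,p,.138) for p in P]);c=w.mean(0);d=w-c;a=np.arctan2(d[:,1],d[:,0])
    print(n,c,"diam",2*np.linalg.norm(d,axis=1),"phi",np.degrees(np.angle(np.exp(6j*a).mean())/6),(np.degrees(a)%60).round(1))
print(tri(tc.mean(0),sc.mean(0)))
# dark hole
for n,p in(("top",(185,490)),("side",(578,500))):
    p=np.array(p)-([0,300] if n=="top" else [390,300]);p=p/6+([200,160] if n=="top" else [195,280]);print(n,"hole",plane(n,p,.122))
```

```text
top bar yaw 174.6783575979049 [ 0.48715124 -0.23834378  0.142     ]
 length 0.10196485787122644
side bar yaw 176.68978833396156 [ 0.4872705  -0.23460767  0.142     ]
 length 0.10562578606618143
top [0.54351112 0.076626   0.138     ] diam [0.05446726 0.0536374  0.05246627 0.05679846 0.0504644  0.05070366] phi -18.90780582689448 [41.8 43.  40.8 39.  40.4 41.4]
side [0.54445547 0.07581652 0.138     ] diam [0.05525084 0.05043135 0.05497879 0.05123611 0.05363632 0.051646  ] phi -18.10564502219882 [40.6 42.2 41.8 41.7 41.4 43.6]
(array([0.54355063, 0.07654632, 0.13877267]), np.float64(0.0007532292966953315))
top hole [0.54478972 0.07618579 0.122     ]
side hole [0.54424271 0.07533766 0.122     ]
```

Measured values, all consistent with the given sizes:

| Item | Position | Orientation |
|---|---|---|
| Large key | (0.488, -0.2385), bar centre z 0.137 | bar yaw -4.5° |
| Socket | (0.544, 0.076), head top 0.138 | hex yaw 41.5° mod 60 |

Moving over the key now.

```bash
python3 -m crank '[{"tz":-0.8,"tx":0.3,"ty":-0.2,"wz":0.6,"hand":80},{"tz":-1.1,"tx":1.0,"ty":-0.67,"wz":1.2,"hand":80},{"tz":-1.1,"tx":1.8,"ty":-1.21,"wz":1.9,"hand":80},{"tz":-1.1,"tx":2.6,"ty":-1.75,"wz":2.6,"hand":80},{"tz":-1.1,"tx":3.4,"ty":-2.29,"wz":3.3,"hand":80},{"tz":-1.1,"tx":4.2,"ty":-2.83,"wz":4.0,"hand":80},{"tz":-1.1,"tx":5.0,"ty":-3.37,"wz":4.7,"hand":80},{"tz":-1.1,"tx":5.7,"ty":-3.84,"wz":5.36,"hand":80}]' 40
cat >> h.py <<'E'
def to(x,y,z,yaw):
    s=observe();R=np.array(s["orientation"]);d=R.T@(np.array([x,y,z])-s["position"])/.05
    a=np.degrees(np.arctan2(R[1,0],R[0,0]));print("t",s["time_s"],"pos",np.round(s["position"],4),"yaw",a.round(2),"tilt",R[:2,2].round(4),"q",np.round(s["q"],2),"F",np.round(s["wrist_force"],1),"M",np.round(s["torque"],2),"w",s["gripper_width"],s["grip_force"])
    print("shift",d.round(3),"wz",round((a-yaw)/5,3))
E
python3 -c "
from h import *
to(.488,-.2385,.135,-4.5)"
```

```text
t 0.1 pos [ 0.2461 -0.6009  0.2054] yaw 22.28 tilt [-0.0006  0.0016] q [ 1.45  0.5  -0.43  1.55  0.22  1.14 -0.21] F [-0.8  0.8  0.2] M [ 0.03  0.05 -0.03] w 0.09199643126201944 0.0
shift [ 7.224 -4.87   1.417] wz 5.356$[0]: bad value
```

```bash
python3 -m crank '[{"wx":0,"wy":0,"wz":0.6,"tx":0.3,"ty":-0.2,"tz":-0.8,"hand":80},{"wx":0,"wy":0,"tz":-1.1,"tx":1.0,"ty":-0.67,"wz":1.2,"hand":80},{"wx":0,"wy":0,"tz":-1.1,"tx":1.8,"ty":-1.21,"wz":1.9,"hand":80},{"wx":0,"wy":0,"tz":-1.1,"tx":2.6,"ty":-1.75,"wz":2.6,"hand":80},{"wx":0,"wy":0,"tz":-1.1,"tx":3.4,"ty":-2.29,"wz":3.3,"hand":80},{"wx":0,"wy":0,"tz":-1.1,"tx":4.2,"ty":-2.83,"wz":4.0,"hand":80},{"wx":0,"wy":0,"tz":-1.1,"tx":5.0,"ty":-3.37,"wz":4.7,"hand":80},{"wx":0,"wy":0,"tz":-1.1,"tx":5.7,"ty":-3.84,"wz":5.36,"hand":80}]' 40
python3 -c "
from h import *
to(.488,-.2385,.135,-4.5)"
```

```text
time_s: 0.9
position: [0.4383, -0.3131, 0.2612]
orientation: [[0.997, -0.08, -0.0], [-0.08, -0.997, 0.0], [-0.0, -0.0, -1.0]]
wrist_force: [0.7, -0.4, -0.2]
gripper_width: 0.0801
grip_force: 0.0
t 0.9 pos [ 0.4383 -0.3131  0.2612] yaw -4.59 tilt [-0.0001  0.0004] q [ 1.01  0.26 -0.52  1.76  0.14  1.16 -1.2 ] F [ 0.7 -0.4 -0.2] M [-0.   -0.02 -0.02] w 0.08012202133685617 0.0
shift [ 0.872 -1.566  2.525] wz -0.018
```

```bash
python3 -m crank '[{"wx":0,"wy":0,"wz":0,"tx":0.44,"ty":-0.8,"tz":0,"hand":70},{"wx":0,"wy":0,"wz":0,"tx":0.87,"ty":-1.57,"tz":0,"hand":70},{"wx":0,"wy":0,"wz":0,"tx":0.87,"ty":-1.57,"tz":0.7,"hand":70},{"wx":0,"wy":0,"wz":0,"tx":0.87,"ty":-1.57,"tz":1.4,"hand":70},{"wx":0,"wy":0,"wz":0,"tx":0.87,"ty":-1.57,"tz":1.9,"hand":70},{"wx":0,"wy":0,"wz":0,"tx":0.87,"ty":-1.57,"tz":2.3,"hand":70},{"wx":0,"wy":0,"wz":0,"tx":0.87,"ty":-1.57,"tz":2.5,"hand":70},{"wx":0,"wy":0,"wz":0,"tx":0.87,"ty":-1.57,"tz":2.5,"hand":70}]' 40
python3 - <<'E'
from h import *
to(.488,-.2385,.135,-4.5)
a,b=[imaging.read_camera(n) for n in("top","side")]
f=lambda I,x,y:cv2.resize(I[y:y+160,x:x+130],None,fx=3,fy=3,interpolation=cv2.INTER_CUBIC)
cv2.imwrite("pics/g1.png",cv2.convertScaleAbs(np.hstack([f(a,350,150),f(b,275,100)]),alpha=1.6))
E
```

```text
time_s: 1.7
position: [0.4857, -0.2404, 0.1349]
orientation: [[0.997, -0.079, -0.003], [-0.079, -0.997, 0.002], [-0.003, -0.001, -1.0]]
wrist_force: [-0.6, -0.2, 0.4]
gripper_width: 0.07
grip_force: 0.0
t 1.7 pos [ 0.4857 -0.2404  0.1349] yaw -4.52 tilt [-0.0027  0.0017] q [ 0.84  0.41 -0.53  1.88  0.26  0.92 -1.46] F [-0.6 -0.2  0.4] M [0.03 0.03 0.05] w 0.07001458498283458 0.0
shift [ 0.042 -0.042 -0.002] wz -0.004
```

View pics/g1.png

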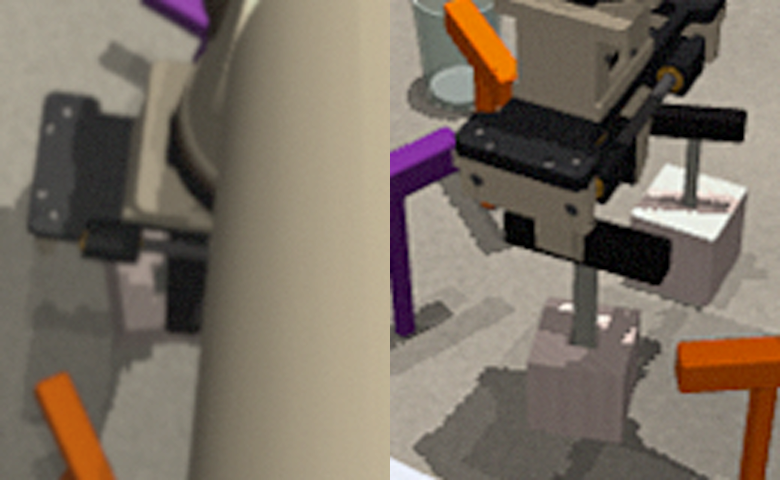

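The fingers straddle the bar centrally (side crop, about (585,230)), and the small key is clear. Closing.

```bash
python3 -m crank '[{"wx":0,"wy":0,"wz":0,"tx":0,"ty":0,"tz":0,"hand":5},{"wx":0,"wy":0,"wz":0,"tx":0,"ty":0,"tz":0,"hand":5},{"wx":0,"wy":0,"wz":0,"tx":0,"ty":0,"tz":0,"hand":5},{"wx":0,"wy":0,"wz":0,"tx":0,"ty":0,"tz":0,"hand":5},{"wx":0,"wy":0,"wz":0,"tx":0,"ty":0,"tz":0,"hand":5},{"wx":0,"wy":0,"wz":0,"tx":0,"ty":0,"tz":0,"hand":5},{"wx":0,"wy":0,"wz":0,"tx":0,"ty":0,"tz":0,"hand":5},{"wx":0,"wy":0,"wz":0,"tx":0,"ty":0,"tz":0,"hand":5}]' 50
python3 -c "
from h import *
to(.488,-.2385,.305,-4.5)"
```

```text
time_s: 2.6
position: [0.4869, -0.2409, 0.1363]
orientation: [[0.997, -0.079, -0.0], [-0.079, -0.997, 0.0], [-0.0, -0.0, -1.0]]
wrist_force: [0.8, -0.3, -0.4]
gripper_width: 0.0104
grip_force: 0.0
t 2.6 pos [ 0.4869 -0.2409  0.1363] yaw -4.52 tilt [-0.      0.0001] q [ 0.84  0.41 -0.53  1.88  0.26  0.92 -1.46] F [ 0.8 -0.3 -0.4] M [0.01 0.04 0.02] w 0.010390511823150067 0.0
shift [ 0.018 -0.05  -3.374] wz -0.004
```

The opening is 10 mm with zero grip force, so that's not a grip on a 20 mm bar. Looking.

Run:
```python
from h import *
to(.488,-.2385,.305,-4.5)
a,b=[imaging.read_camera(n) for n in("top","side")]
to(.488,-.2385,.305,-4.5)
f=lambda I,x,y:cv2.resize(I[y:y+160,x:x+130],None,fx=3,fy=3,interpolation=cv2.INTER_CUBIC)
cv2.imwrite("pics/g2.png",cv2.convertScaleAbs(np.hstack([f(a,350,150),f(b,275,100)]),alpha=1.6))
```

```text
t 2.6 pos [ 0.4869 -0.2409  0.1363] yaw -4.52 tilt [-0.      0.0001] q [ 0.84  0.41 -0.53  1.88  0.26  0.92 -1.46] F [ 0.8 -0.3 -0.4] M [0.01 0.04 0.02] w 0.010390511823150067 0.0
shift [ 0.018 -0.05  -3.374] wz -0.004
t 2.7 pos [ 0.4869 -0.2409  0.1363] yaw -4.52 tilt [-0.      0.0001] q [ 0.84  0.41 -0.53  1.88  0.26  0.92 -1.46] F [ 0.1 -0.  -0.2] M [0.04 0.05 0.06] w 0.006362403477381064 0.0
shift [ 0.018 -0.05  -3.374] wz -0.005
```

View pics/g2.png

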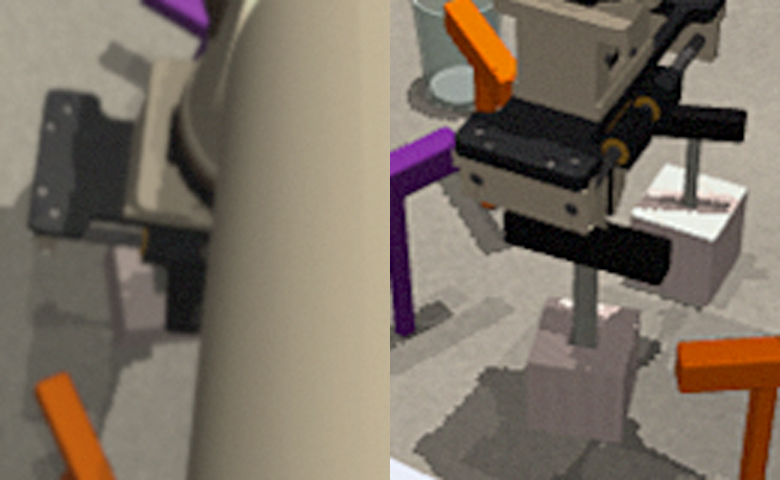

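The fingers closed without touching the bar, which hasn't moved. They may have been higher than the state implies, so I'll check where the TCP projects.

Run:
```python
from h import *
s=observe();p=np.array(s["position"])
for dz in(0,-.017): print(dz,proj("side",p+[0,0,dz]),proj("top",p+[0,0,dz]))
print("bar ctr",proj("side",np.array([.4886,-.2389,.137])))
b=imaging.read_camera("side")
k=8;x,y,w,h=300,130,95,72
I=cv2.convertScaleAbs(cv2.resize(b[y:y+h,x:x+w],None,fx=k,fy=k,interpolation=cv2.INTER_CUBIC),alpha=2.5)
u=[(q-[x,y])*k for q in (proj("side",p),proj("side",p-[0,0,.017]))]
for q in u: cv2.drawMarker(I,tuple(int(v) for v in q),(0,0,255),0,16)
cv2.imwrite("pics/g3.png",I)
```

```text
0 [341.90269644 180.38296883] [412.98816454 232.92227876]
-0.017 [341.71899009 187.66777802] [411.39595763 235.44354968]
bar ctr [340.60131502 180.55329697]
```

View pics/g3.png

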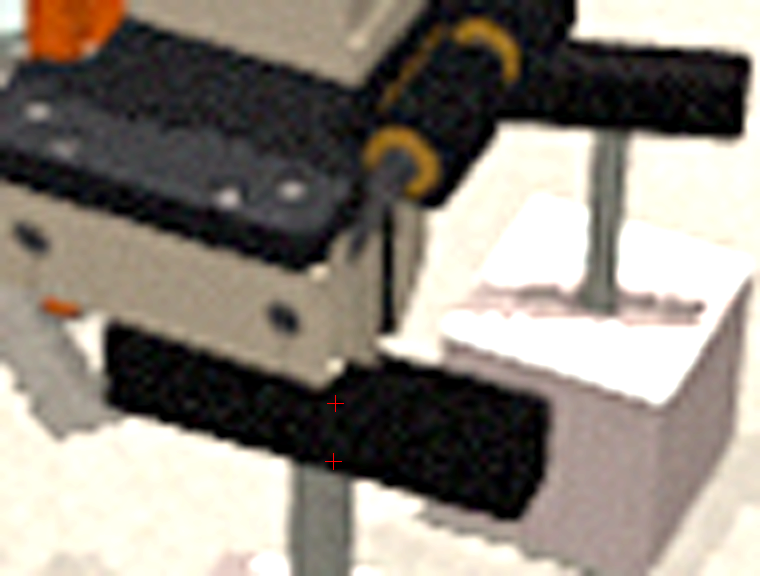

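The bar is undisturbed and the visible fingers end above it, so the tips seem higher than the state says. I'll raise and open the hand for a clean look at the tips in both views.

```bash
python3 -m crank '[{"wx":0,"wy":0,"wz":0,"tx":0,"ty":0,"tz":-0.3,"hand":70},{"wx":0,"wy":0,"wz":0,"tx":0,"ty":0,"tz":-0.9,"hand":70},{"wx":0,"wy":0,"wz":0,"tx":0,"ty":0,"tz":-1.5,"hand":70},{"wx":0,"wy":0,"wz":0,"tx":0,"ty":0,"tz":-2,"hand":70},{"wx":0,"wy":0,"wz":0,"tx":0,"ty":0,"tz":-2,"hand":70},{"wx":0,"wy":0,"wz":0,"tx":0,"ty":0,"tz":-2,"hand":70},{"wx":0,"wy":0,"wz":0,"tx":0,"ty":0,"tz":-2,"hand":70},{"wx":0,"wy":0,"wz":0,"tx":0,"ty":0,"tz":-2,"hand":70}]' 50
python3 - <<'E'
from h import *
to(.488,-.2385,.135,-4.5)
s=observe();p=np.array(s["position"]);R=np.array(s["orientation"])
b=imaging.read_camera("side");cv2.imwrite("pics/side4.png",b)
k=5;x,y,w,h=265,80,150,115
I=cv2.convertScaleAbs(cv2.resize(b[y:y+h,x:x+w],None,fx=k,fy=k,interpolation=cv2.INTER_CUBIC),alpha=2)
for v in ([0,0,0],[0,0,.017],[0,.035,.017],[0,-.035,.017],[0,-.035,-.049]):
    q=(proj("side",p+R@v)-[x,y])*k; cv2.drawMarker(I,tuple(int(v) for v in q),(0,0,255),0,14); print(v,q.round())
cv2.imwrite("pics/g4.png",I)
E
```

```text
time_s: 3.55
position: [0.4861, -0.2406, 0.2353]
orientation: [[0.997, -0.079, -0.002], [-0.079, -0.997, 0.001], [-0.002, -0.001, -1.0]]
wrist_force: [1.0, -0.4, -0.1]
gripper_width: 0.0649
grip_force: 0.0
t 3.55 pos [ 0.4861 -0.2406  0.2353] yaw -4.52 tilt [-0.0018  0.0011] q [ 0.88  0.3  -0.57  1.78  0.18  1.11 -1.39] F [ 1.  -0.4 -0.1] M [ 0.02  0.03 -0.04] w 0.0649117448225167 0.0
shift [ 0.038 -0.044  2.006] wz -0.004
[0, 0, 0] [392. 271.]
[0, 0, 0.017] [391. 313.]
[0, 0.035, 0.017] [436. 256.]
[0, -0.035, 0.017] [345. 373.]
[0, -0.035, -0.049] [346. 200.]
```

View pics/g4.png

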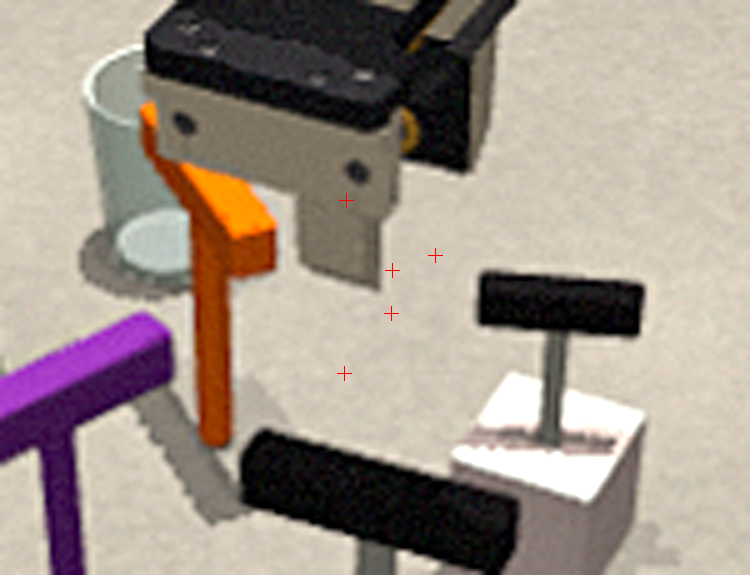

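The near finger tip shows at about (302–380, 285) in the crop, well above the expected (345, 373). The plate's lower corners are at (160,150) and (392,215). Those points have known tool coordinates, so I'll fit the offset between stated and real tool position.

Run:
```python
from h import *
from scipy.optimize import least_squares
s=observe();p=np.array(s["position"]);R=np.array(s["orientation"]);w=s["gripper_width"]/2;print(s["gripper_width"])
w=.0649/2
V=np.array([[.0375,-.095,-.049],[-.0375,-.095,-.049],[.0095,-w-.019,.017],[-.0095,-w-.019,.017]])
O=np.array([(160,150),(392,215),(302,268),(380,290)])/5+[265,80]
P=lambda o,V:np.array([proj("side",p+o+R@v) for v in V])
print("expected",((P(np.zeros(3),V)-[265,80])*5).round().tolist())
for idx in([0,1,2,3],[2,3],[0,1]):
    f=least_squares(lambda o:np.r_[(P(o,V[idx])-O[idx]).ravel(),o*(0 if len(idx)==4 else 5)],np.zeros(3));print(idx,f.x.round(4),f.cost,(f.fun.reshape(-1)[:2*len(idx)]).round(1))
```

```text
0.06749707562170425
expected [[142.0, 275.0], [373.0, 345.0], [295.0, 394.0], [349.0, 411.0]]
[0, 1, 2, 3] [ 0.0048 -0.0273  0.0262] 7.345799543805834 [ 0.2 -0.8  0.2 -0.6  2.2  1.4 -2.6  0.2]
[2, 3] [-0.0674  0.159   0.1758] 0.8309472109827251 [ 0.3 -0.  -0.3  0. ]
[0, 1] [ 0.0047 -0.0264  0.0256] 0.031117405659271596 [ 0.  -0.1 -0.   0.1]
```

The single-view fit leaves depth ambiguous, so I'll triangulate the body's end block, which is visible in both views.

Run:
```python
from h import *
a,b=[imaging.read_camera(n) for n in("top","side")]
cv2.imwrite("pics/top5.png",a);cv2.imwrite("pics/side5.png",b)
s=observe();p=np.array(s["position"]);R=np.array(s["orientation"]);print(p,s["gripper_width"])
print(proj("top",p+R@[0,-.095,-.1]))
f=lambda I,x,y:cv2.resize(I[y:y+110,x:x+80],None,fx=5,fy=5,interpolation=cv2.INTER_CUBIC)
cv2.imwrite("pics/g5.png",cv2.convertScaleAbs(np.hstack([f(a,345,160),f(b,280,65)]),alpha=2.2))
```

```text
[ 0.48649995 -0.24068729  0.23553533] 0.06962140145643488
[365.93365877 185.12523175]
```

View pics/g5.png

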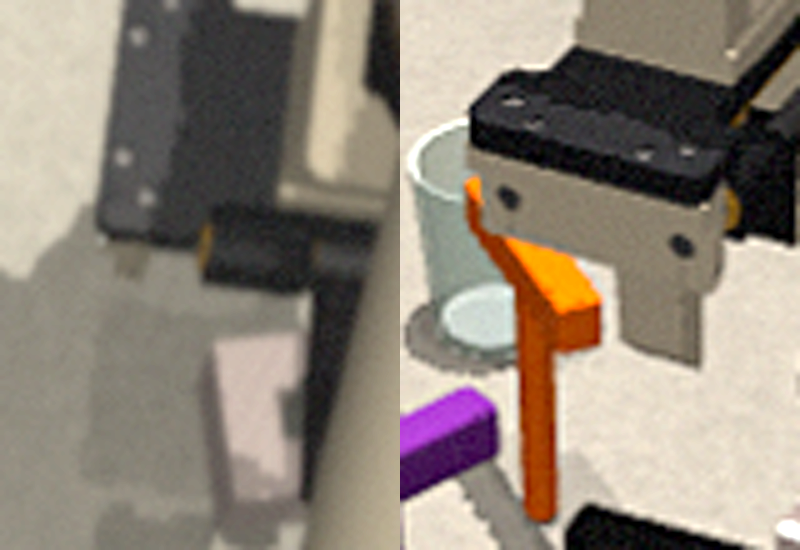

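Both views show four screws on the black end block: top crop (172,3), (138,37), (122,157), (147,197), matching side crop (512,101), (535,126), (645,155), (688,151). The finger hangs below it at (660,350). Triangulating.

Run:
```python
from h import *
s=observe();p=np.array(s["position"]);R=np.array(s["orientation"])
t=np.array([(172,3),(138,37),(122,157),(147,197)])/5+[345,160]
d=(np.array([(512,101),(535,126),(645,155),(688,151)])-[400,0])/5+[280,65]
X=[]
for a,b in zip(t,d):
    x,e=tri(a,b);X.append(x);print(x.round(4),e.round(4),"tool",(R.T@(x-p)).round(4))
m=np.mean(X,0);print("mid",m,(R.T@(m-p)).round(4))
# plate lower corners / finger tip ends on plane y through the block face
for q in((483,225),(720,290),(620,345),(700,367)):
    q=(np.array(q)-[400,0])/5+[280,65];o,v=ray("side",q)
    print([ (o+v*(yy-o[1])/v[1]).round(4).tolist() for yy in(-.135,-.155,-.175,-.195,-.205)])
```

```text
[ 0.5186 -0.1602  0.3634] 0.0002 tool [ 0.0255 -0.0829 -0.1278]
[ 0.5086 -0.152   0.3628] 0.0004 tool [ 0.0149 -0.0903 -0.1272]
[ 0.4755 -0.1493  0.3632] 0.0007 tool [-0.0183 -0.0903 -0.1275]
[ 0.4656 -0.1561  0.3626] 0.0003 tool [-0.0276 -0.0828 -0.127 ]
mid [ 0.49209006 -0.15440259  0.36299132] [-0.0014 -0.0866 -0.1274]
[[0.5173, -0.135, 0.3396], [0.5268, -0.155, 0.3247], [0.5364, -0.175, 0.3098], [0.546, -0.195, 0.2949], [0.5508, -0.205, 0.2874]]
[[0.4478, -0.135, 0.3363], [0.4549, -0.155, 0.3213], [0.4621, -0.175, 0.3063], [0.4693, -0.195, 0.2913], [0.4729, -0.205, 0.2838]]
[[0.4769, -0.135, 0.3103], [0.4851, -0.155, 0.2944], [0.4932, -0.175, 0.2785], [0.5014, -0.195, 0.2626], [0.5055, -0.205, 0.2547]]
[[0.453, -0.135, 0.3094], [0.4604, -0.155, 0.2935], [0.4678, -0.175, 0.2775], [0.4751, -0.195, 0.2616], [0.4788, -0.205, 0.2536]]
```

The hand's x and y are right (screws symmetric about tool x = -1 mm, y end -87 mm), but it really stands about 46 mm higher than the state's z. Two cues agree on this: the fingertip at z≈0.265 against 0.2185 expected, and the body bottom at 0.330 against 0.2845. Only z is biased, so I'll descend to a stated z of about 0.09 and grip, checking force and width.

```bash
python3 -m crank '[{"wx":0,"wy":0,"wz":0,"tx":0,"ty":-0.03,"tz":0.6,"hand":70},{"wx":0,"wy":0,"wz":0,"tx":0,"ty":-0.03,"tz":1.3,"hand":70},{"wx":0,"wy":0,"wz":0,"tx":0,"ty":-0.03,"tz":1.8,"hand":70},{"wx":0,"wy":0,"wz":0,"tx":0,"ty":-0.03,"tz":2.1,"hand":70},{"wx":0,"wy":0,"wz":0,"tx":0,"ty":-0.03,"tz":2.4,"hand":70},{"wx":0,"wy":0,"wz":0,"tx":0,"ty":-0.03,"tz":2.65,"hand":70},{"wx":0,"wy":0,"wz":0,"tx":0,"ty":-0.03,"tz":2.9,"hand":70},{"wx":0,"wy":0,"wz":0,"tx":0,"ty":-0.03,"tz":2.9,"hand":70}]' 50 | grep -E "pos|force"
python3 -m crank '[{"wx":0,"wy":0,"wz":0,"tx":0,"ty":0,"tz":0,"hand":5},{"wx":0,"wy":0,"wz":0,"tx":0,"ty":0,"tz":0,"hand":5},{"wx":0,"wy":0,"wz":0,"tx":0,"ty":0,"tz":0,"hand":5},{"wx":0,"wy":0,"wz":0,"tx":0,"ty":0,"tz":0,"hand":5},{"wx":0,"wy":0,"wz":0,"tx":0,"ty":0,"tz":0,"hand":5},{"wx":0,"wy":0,"wz":0,"tx":0,"ty":0,"tz":0,"hand":5},{"wx":0,"wy":0,"wz":0,"tx":0,"ty":0,"tz":0,"hand":5},{"wx":0,"wy":0,"wz":0,"tx":0,"ty":0,"tz":0,"hand":5}]' 50
python3 - <<'E'
from h import *
to(.488,-.2385,.26,-4.5)
b=imaging.read_camera("side");cv2.imwrite("pics/side6.png",b)
E
```

```text
position: [0.4862, -0.2391, 0.0899]
wrist_force: [0.4, 0.9, -0.6]
grip_force: 0.0
time_s: 5.3
position: [0.487, -0.2397, 0.0914]
orientation: [[0.997, -0.079, 0.0], [-0.079, -0.997, -0.0], [0.0, 0.0, -1.0]]
wrist_force: [-0.6, -0.4, 1.4]
gripper_width: 0.0197
grip_force: 49.6
t 5.3 pos [ 0.487  -0.2397  0.0914] yaw -4.53 tilt [ 0.     -0.0003] q [ 0.82  0.47 -0.51  1.91  0.31  0.83 -1.51] F [-0.6 -0.4  1.4] M [-0.02  0.1  -0.01] w 0.019732400714516332 49.58438515663147
shift [ 0.018 -0.024 -3.372] wz -0.007
```

Gripped: width 19.7 mm at 50 N. Lifting straight out, then travelling.

```bash
python3 -m crank '[{"wx":0,"wy":0,"wz":0,"tx":0,"ty":0,"tz":-0.2,"hand":5},{"wx":0,"wy":0,"wz":0,"tx":0,"ty":0,"tz":-0.6,"hand":5},{"wx":0,"wy":0,"wz":0,"tx":0,"ty":0,"tz":-1.1,"hand":5},{"wx":0,"wy":0,"wz":0,"tx":0,"ty":0,"tz":-1.6,"hand":5},{"wx":0,"wy":0,"wz":0,"tx":0,"ty":0,"tz":-2.2,"hand":5},{"wx":0,"wy":0,"wz":0,"tx":0,"ty":0,"tz":-2.8,"hand":5},{"wx":0,"wy":0,"wz":0,"tx":0,"ty":0,"tz":-3.2,"hand":5},{"wx":0,"wy":0,"wz":0,"tx":0,"ty":0,"tz":-3.2,"hand":5}]'
python3 - <<'E'
from h import *
to(.543,.0758,.2514,-4.5)
b=imaging.read_camera("side");cv2.imwrite("pics/g6.png",cv2.convertScaleAbs(b[60:310,180:460],alpha=1.8))
E
```

```text
time_s: 6.15
position: [0.489, -0.2399, 0.2547]
orientation: [[0.997, -0.079, 0.005], [-0.079, -0.997, -0.003], [0.005, 0.003, -1.0]]
wrist_force: [0.6, -0.7, -2.3]
gripper_width: 0.0198
grip_force: 49.6
t 6.15 pos [ 0.489  -0.2399  0.2547] yaw -4.51 tilt [ 0.0053 -0.0029] q [ 0.89  0.28 -0.58  1.76  0.17  1.14 -1.39] F [ 0.6 -0.7 -2.3] M [-0.    0.01 -0.01] w 0.019838790449957077 49.58402931690216
shift [ 0.58  -6.379  0.054] wz -0.001
```

View pics/g6.png

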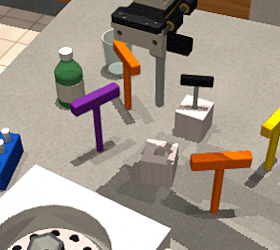

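The key hangs upright in the hand (shank tip at crop (160,105)), its stand is empty and the small key is untouched. Travelling.

```bash
python3 -m crank '[{"wx":0,"wy":0,"wz":0,"tx":0.04,"ty":-0.4,"tz":0,"hand":5},{"wx":0,"wy":0,"wz":0,"tx":0.12,"ty":-1.2,"tz":0,"hand":5},{"wx":0,"wy":0,"wz":0,"tx":0.2,"ty":-2.1,"tz":0,"hand":5},{"wx":0,"wy":0,"wz":0,"tx":0.3,"ty":-3.0,"tz":0,"hand":5},{"wx":0,"wy":0,"wz":0,"tx":0.38,"ty":-3.9,"tz":0,"hand":5},{"wx":0,"wy":0,"wz":0,"tx":0.47,"ty":-4.7,"tz":0,"hand":5},{"wx":0,"wy":0,"wz":0,"tx":0.53,"ty":-5.3,"tz":0,"hand":5},{"wx":0,"wy":0,"wz":0,"tx":0.58,"ty":-5.8,"tz":0,"hand":5}]' | tail -3
python3 - <<'E'
from h import *
to(.543,.0758,.2514,-18.5)
E
```

```text
wrist_force: [0.2, 0.6, -2.4]
gripper_width: 0.0195
grip_force: 49.6
t 7.0 pos [0.5375 0.0499 0.2495] yaw -4.38 tilt [-0.003   0.0007] q [ 0.45  0.31 -0.72  1.77  0.22  1.15 -1.98] F [ 0.2  0.6 -2.4] M [ 0.11  0.01 -0.01] w 0.019470803514030965 49.58308160305023
shift [ 0.071 -0.526 -0.038] wz 2.824
```

```bash
python3 -m crank '[{"wx":0,"wy":0,"wz":-0.5,"tx":0.07,"ty":-0.3,"tz":0,"hand":5},{"wx":0,"wy":0,"wz":-1.5,"tx":0.07,"ty":-0.5,"tz":0,"hand":5},{"wx":0,"wy":0,"wz":-3,"tx":0.07,"ty":-0.5,"tz":0,"hand":5},{"wx":0,"wy":0,"wz":-4.5,"tx":0.07,"ty":-0.5,"tz":0,"hand":5},{"wx":0,"wy":0,"wz":-6,"tx":0.07,"ty":-0.5,"tz":0,"hand":5},{"wx":0,"wy":0,"wz":-7.5,"tx":0.07,"ty":-0.5,"tz":0,"hand":5},{"wx":0,"wy":0,"wz":-9,"tx":0.07,"ty":-0.5,"tz":0,"hand":5},{"wx":0,"wy":0,"wz":-10.5,"tx":0.07,"ty":-0.5,"tz":0,"hand":5}]' | tail -3
python3 - <<'E'
from h import *
to(.543,.0758,.2514,101.5)
E
```

```text
wrist_force: [-0.4, -0.2, -1.9]
gripper_width: 0.0202
grip_force: 49.6
t 7.8 pos [0.5437 0.0708 0.25  ] yaw 48.34 tilt [-0.0021 -0.0004] q [ 0.54  0.37 -0.9   1.75  0.31  1.18 -1.18] F [-0.4 -0.2 -1.9] M [ 0.02 -0.05  0.01] w 0.020172202669461382 49.58265960216522
shift [ 0.065 -0.076 -0.028] wz -10.632
```

As expected, counter-clockwise rotation raises q7. I'll continue to 101.5° so there is room for the clockwise turn.

```bash
python3 -m crank '[{"wx":0,"wy":0,"wz":-1.5,"tx":0,"ty":0,"tz":0,"hand":5},{"wx":0,"wy":0,"wz":-3,"tx":0,"ty":0,"tz":0,"hand":5},{"wx":0,"wy":0,"wz":-4.5,"tx":0,"ty":0,"tz":0,"hand":5},{"wx":0,"wy":0,"wz":-6,"tx":0,"ty":0,"tz":0,"hand":5},{"wx":0,"wy":0,"wz":-7.5,"tx":0,"ty":0,"tz":0,"hand":5},{"wx":0,"wy":0,"wz":-9,"tx":0,"ty":0,"tz":0,"hand":5},{"wx":0,"wy":0,"wz":-10.3,"tx":0.0,"ty":0,"tz":0,"hand":5},{"wx":0,"wy":0,"wz":-10.5,"tx":0,"ty":0,"tz":0,"hand":5}]' | tail -3
python3 - <<'E'
from h import *
to(.543,.0758,.1884,101.5)
b=[imaging.read_camera(n) for n in("top","side")]
to(.543,.0758,.1884,101.5)
f=lambda I,x,y:cv2.resize(I[y:y+140,x:x+100],None,fx=4,fy=4,interpolation=cv2.INTER_CUBIC)
cv2.imwrite("pics/g7.png",cv2.convertScaleAbs(np.hstack([f(b[0],180,130),f(b[1],185,205)]),alpha=1.8))
print(proj("side",np.array([.544,.076,.165])),proj("side",np.array([.544,.076,.138])))
E
```

```text
wrist_force: [-0.1, 1.2, -2.9]
gripper_width: 0.0198
grip_force: 49.6
t 8.6 pos [0.5438 0.0709 0.25  ] yaw 100.6 tilt [-0.0021  0.0001] q [ 0.67  0.45 -1.1   1.74  0.43  1.22 -0.36] F [-0.1  1.2 -2.9] M [-0.   -0.13 -0.04] w 0.019775170972580684 49.582775831222534
shift [0.099 0.005 1.233] wz -0.181
t 8.7 pos [0.5439 0.0713 0.2504] yaw 100.35 tilt [-0.0016  0.0002] q [ 0.67  0.45 -1.1   1.74  0.43  1.22 -0.37] F [ 0.3  0.1 -1.7] M [ 0.02 -0.08  0.02] w 0.019756887045288583 49.5834481716156
shift [0.092 0.    1.24 ] wz -0.229
[221.97857997 295.68807434] [224.7065648  307.19519359]
```

View pics/g7.png

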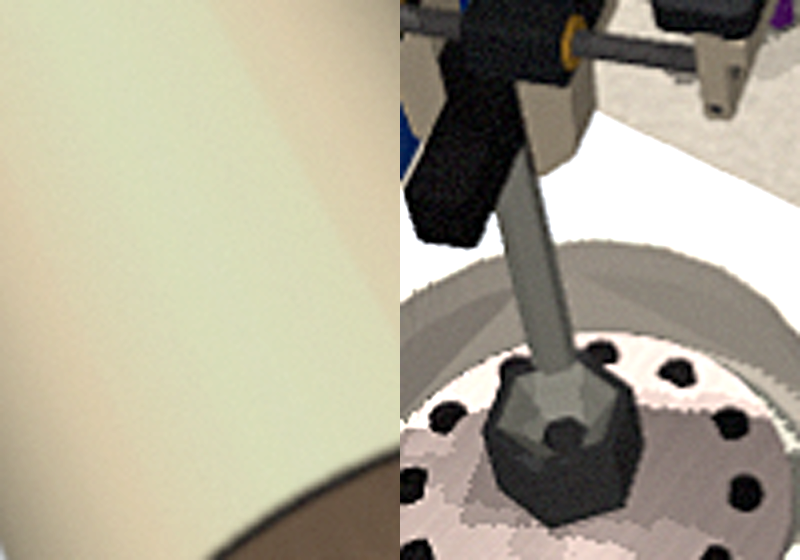

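The shank tip at side crop (555,367) sits over the countersink as expected, centred within a few mm once the 4.5 mm y correction is applied. Lowering into the countersink.

```bash
python3 -m crank '[{"wx":0,"wy":0,"wz":-0.2,"tx":0.09,"ty":0,"tz":0,"hand":5},{"wx":0,"wy":0,"wz":-0.2,"tx":0.09,"ty":0,"tz":0.1,"hand":5},{"wx":0,"wy":0,"wz":-0.2,"tx":0.09,"ty":0,"tz":0.25,"hand":5},{"wx":0,"wy":0,"wz":-0.2,"tx":0.09,"ty":0,"tz":0.4,"hand":5},{"wx":0,"wy":0,"wz":-0.2,"tx":0.09,"ty":0,"tz":0.55,"hand":5},{"wx":0,"wy":0,"wz":-0.2,"tx":0.09,"ty":0,"tz":0.65,"hand":5},{"wx":0,"wy":0,"wz":-0.2,"tx":0.09,"ty":0,"tz":0.75,"hand":5},{"wx":0,"wy":0,"wz":-0.2,"tx":0.09,"ty":0,"tz":0.75,"hand":5}]' | tail -3
python3 - <<'E'
from h import *
to(.543,.0758,.1884,101.5)
E
python3 -m crank '[{"wx":0,"wy":0,"wz":0,"tx":0,"ty":0,"tz":0.05,"hand":5},{"wx":0,"wy":0,"wz":0,"tx":0,"ty":0,"tz":0.08,"hand":5},{"wx":0,"wy":0,"wz":0,"tx":0,"ty":0,"tz":0.11,"hand":5},{"wx":0,"wy":0,"wz":0,"tx":0,"ty":0,"tz":0.14,"hand":5},{"wx":0,"wy":0,"wz":0,"tx":0,"ty":0,"tz":0.17,"hand":5},{"wx":0,"wy":0,"wz":0,"tx":0,"ty":0,"tz":0.19,"hand":5},{"wx":0,"wy":0,"wz":0,"tx":0,"ty":0,"tz":0.2,"hand":5},{"wx":0,"wy":0,"wz":0,"tx":0,"ty":0,"tz":0.2,"hand":5}]' | tail -3
python3 - <<'E'
from h import *
to(.543,.0758,.1884,101.5)
E
```

```text
wrist_force: [0.2, -0.5, -2.3]
gripper_width: 0.02
grip_force: 49.6
t 9.5 pos [0.543  0.0763 0.213 ] yaw 101.48 tilt [-0.0012 -0.    ] q [ 0.64  0.49 -1.08  1.79  0.47  1.15 -0.39] F [ 0.2 -0.5 -2.3] M [-0.07 -0.09  0.01] w 0.019977740582558315 49.583757519721985
shift [-0.009 -0.001  0.492] wz -0.004
wrist_force: [1.2, -1.1, -1.5]
gripper_width: 0.0197
grip_force: 49.6
t 10.3 pos [0.5434 0.0762 0.2037] yaw 101.47 tilt [-0.0001 -0.0003] q [ 0.63  0.5  -1.07  1.8   0.48  1.14 -0.4 ] F [ 1.2 -1.1 -1.5] M [-0.36 -0.42  0.02] w 0.019683590255255984 49.57984685897827
shift [-0.005 -0.01   0.305] wz -0.006
```

No axial resistance, and the tip (about 0.117) is already below the socket mouth. Going for the floor.

```bash
python3 -m crank '[{"wx":0,"wy":0,"wz":0,"tx":0,"ty":0,"tz":0.04,"hand":5},{"wx":0,"wy":0,"wz":0,"tx":0,"ty":0,"tz":0.08,"hand":5},{"wx":0,"wy":0,"wz":0,"tx":0,"ty":0,"tz":0.12,"hand":5},{"wx":0,"wy":0,"wz":0,"tx":0,"ty":0,"tz":0.16,"hand":5},{"wx":0,"wy":0,"wz":0,"tx":0,"ty":0,"tz":0.2,"hand":5},{"wx":0,"wy":0,"wz":0,"tx":0,"ty":0,"tz":0.23,"hand":5},{"wx":0,"wy":0,"wz":0,"tx":0,"ty":0,"tz":0.26,"hand":5},{"wx":0,"wy":0,"wz":0,"tx":0,"ty":0,"tz":0.26,"hand":5}]' | tail -3
python3 - <<'E'
from h import *
to(.543,.0758,.1884,101.5)
E
```

```text
wrist_force: [1.7, -1.3, -3.3]
gripper_width: 0.0198
grip_force: 49.6
t 11.1 pos [0.5433 0.0764 0.1906] yaw 101.48 tilt [-0.0003  0.    ] q [ 0.62  0.51 -1.06  1.81  0.5   1.11 -0.41] F [ 1.7 -1.3 -3.3] M [-0.33 -0.46 -0.02] w 0.019837921475716513 49.578012228012085
shift [-0.011 -0.008  0.043] wz -0.004
```

```bash
python3 -m crank '[{"wx":0,"wy":0,"wz":0,"tx":0,"ty":0,"tz":0.02,"hand":5},{"wx":0,"wy":0,"wz":0,"tx":0,"ty":0,"tz":0.03,"hand":5},{"wx":0,"wy":0,"wz":0,"tx":0,"ty":0,"tz":0.04,"hand":5},{"wx":0,"wy":0,"wz":0,"tx":0,"ty":0,"tz":0.05,"hand":5},{"wx":0,"wy":0,"wz":0,"tx":0,"ty":0,"tz":0.06,"hand":5},{"wx":0,"wy":0,"wz":0,"tx":0,"ty":0,"tz":0.07,"hand":5},{"wx":0,"wy":0,"wz":0,"tx":0,"ty":0,"tz":0.08,"hand":5},{"wx":0,"wy":0,"wz":0,"tx":0,"ty":0,"tz":0.08,"hand":5}]' | tail -3
python3 - <<'E'
from h import *
to(.543,.0758,.1884,101.5)
E
```

```text
wrist_force: [0.2, -0.8, 8.4]
gripper_width: 0.0197
grip_force: 49.6
t 11.9 pos [0.545  0.0771 0.1886] yaw 101.48 tilt [0.0033 0.0004] q [ 0.62  0.52 -1.06  1.81  0.5   1.11 -0.42] F [ 0.2 -0.8  8.4] M [-0.44 -0.17 -0.05] w 0.019734129244707656 49.582874178886414
shift [-0.018 -0.044  0.003] wz -0.004
```

Floor contact: about +11 N axial at the predicted height (0.1886 against 0.1884), so the key is fully home. Now turning clockwise.

```bash
python3 -m crank '[{"wx":0,"wy":0,"wz":1,"tx":0,"ty":0,"tz":0,"hand":5},{"wx":0,"wy":0,"wz":2,"tx":0,"ty":0,"tz":0,"hand":5},{"wx":0,"wy":0,"wz":3,"tx":0,"ty":0,"tz":0,"hand":5},{"wx":0,"wy":0,"wz":4,"tx":0,"ty":0,"tz":0,"hand":5},{"wx":0,"wy":0,"wz":5,"tx":0,"ty":0,"tz":0,"hand":5},{"wx":0,"wy":0,"wz":6,"tx":0,"ty":0,"tz":0,"hand":5},{"wx":0,"wy":0,"wz":7,"tx":0,"ty":0,"tz":0,"hand":5},{"wx":0,"wy":0,"wz":8,"tx":0,"ty":0,"tz":0,"hand":5}]' | tail -3
python3 - <<'E'
from h import *
to(.543,.0758,.1884,19.5)
E
python3 -m crank '[{"wx":0,"wy":0,"wz":1,"tx":0,"ty":0,"tz":0,"hand":5},{"wx":0,"wy":0,"wz":2,"tx":0,"ty":0,"tz":0,"hand":5},{"wx":0,"wy":0,"wz":3,"tx":0,"ty":0,"tz":0,"hand":5},{"wx":0,"wy":0,"wz":4,"tx":0,"ty":0,"tz":0,"hand":5},{"wx":0,"wy":0,"wz":5,"tx":0,"ty":0,"tz":0,"hand":5},{"wx":0,"wy":0,"wz":6,"tx":0,"ty":0,"tz":0,"hand":5},{"wx":0,"wy":0,"wz":7,"tx":0,"ty":0,"tz":0,"hand":5},{"wx":0,"wy":0,"wz":8,"tx":0,"ty":0,"tz":0,"hand":5}]' | tail -3
python3 - <<'E'
from h import *
to(.543,.0758,.1884,19.5)
E
```

```text
wrist_force: [-0.8, -1.9, 9.6]
gripper_width: 0.0197
grip_force: 49.6
t 12.7 pos [0.5446 0.0771 0.1885] yaw 61.3 tilt [0.0028 0.0002] q [ 0.51  0.45 -0.9   1.81  0.4   1.07 -1.03] F [-0.8 -1.9  9.6] M [-0.42  0.1   0.07] w 0.019727735142819596 49.60640609264374
shift [-0.038 -0.016  0.002] wz 8.36
wrist_force: [-1.2, -0.3, 9.9]
gripper_width: 0.0195
grip_force: 49.6
t 13.5 pos [0.5445 0.0774 0.1885] yaw 21.31 tilt [0.0026 0.0005] q [ 0.41  0.4  -0.74  1.82  0.31  1.04 -1.66] F [-1.2 -0.3  9.9] M [-0.22  0.31  0.09] w 0.01950286794138867 49.607067704200745
shift [-0.039  0.019  0.003] wz 0.363
```

Turned 80° with 0.09 N m reaction, about the screw's friction, still pressed home. Releasing and rising clear.

```bash
python3 -m crank '[{"wx":0,"wy":0,"wz":0,"tx":0,"ty":0,"tz":-0.02,"hand":5},{"wx":0,"wy":0,"wz":0,"tx":0,"ty":0,"tz":-0.02,"hand":30},{"wx":0,"wy":0,"wz":0,"tx":0,"ty":0,"tz":-0.02,"hand":50},{"wx":0,"wy":0,"wz":0,"tx":0,"ty":0,"tz":-0.02,"hand":50},{"wx":0,"wy":0,"wz":0,"tx":0,"ty":0,"tz":-0.02,"hand":50},{"wx":0,"wy":0,"wz":0,"tx":0,"ty":0,"tz":-0.02,"hand":50},{"wx":0,"wy":0,"wz":0,"tx":0,"ty":0,"tz":-0.02,"hand":50},{"wx":0,"wy":0,"wz":0,"tx":0,"ty":0,"tz":-0.02,"hand":50}]' | tail -3
python3 -m crank '[{"wx":0,"wy":0,"wz":0,"tx":0,"ty":0,"tz":-0.1,"hand":50},{"wx":0,"wy":0,"wz":0,"tx":0,"ty":0,"tz":-0.4,"hand":50},{"wx":0,"wy":0,"wz":0,"tx":0,"ty":0,"tz":-0.8,"hand":50},{"wx":0,"wy":0,"wz":0,"tx":0,"ty":0,"tz":-1.3,"hand":50},{"wx":0,"wy":0,"wz":0,"tx":0,"ty":0,"tz":-1.8,"hand":50},{"wx":0,"wy":0,"wz":0,"tx":0,"ty":0,"tz":-2.2,"hand":50},{"wx":0,"wy":0,"wz":0,"tx":0,"ty":0,"tz":-2.4,"hand":50},{"wx":0,"wy":0,"wz":0,"tx":0,"ty":0,"tz":-2.4,"hand":50}]' | tail -3
python3 -m crank '[{"wx":0,"wy":0,"wz":0,"tx":-0.2,"ty":0.2,"tz":0,"hand":50},{"wx":0,"wy":0,"wz":0,"tx":-0.5,"ty":0.8,"tz":0,"hand":50},{"wx":0,"wy":0,"wz":0,"tx":-0.8,"ty":1.5,"tz":0,"hand":50},{"wx":0,"wy":0,"wz":0,"tx":-1.1,"ty":2.3,"tz":0,"hand":50},{"wx":0,"wy":0,"wz":0,"tx":-1.3,"ty":3.1,"tz":0,"hand":50},{"wx":0,"wy":0,"wz":0,"tx":-1.5,"ty":3.8,"tz":0,"hand":50},{"wx":0,"wy":0,"wz":0,"tx":-1.5,"ty":4.4,"tz":0,"hand":50},{"wx":0,"wy":0,"wz":0,"tx":-1.5,"ty":4.8,"tz":0,"hand":50}]' | tail -3
python3 - <<'E'
from h import *
to(.543,.0758,.1884,19.5)
for n in("top","side"): cv2.imwrite(f"pics/f_{n}.png",imaging.read_camera(n))
T,S=cv2.imread("pics/f_top.png"),cv2.imread("pics/f_side.png")
X=np.array([.544,.076,.234]);u,v=proj("top",X).astype(int),proj("side",X).astype(int);print(u,v)
a=dark(T,(u[0]-35,u[1]-35,u[0]+35,u[1]+35),35);b=dark(S,(v[0]-45,v[1]-40,v[0]+45,v[1]+30),35)
print(a[0],a[1],a[2],b[0],b[1],b[2]);print(tri(a[0],b[0]))
w=cv2.fitLine(a[3],cv2.DIST_L2,0,.01,.01).ravel();d=plane("top",a[0]+25*w[:2],.234)-plane("top",a[0]-25*w[:2],.234);print("bar yaw",np.degrees(np.arctan2(d[1],d[0])))
E
```

```text
wrist_force: [-0.0, -0.1, -0.5]
gripper_width: 0.05
grip_force: 0.0
wrist_force: [0.7, -0.3, -0.2]
gripper_width: 0.05
grip_force: 0.0
wrist_force: [0.7, -0.5, 0.1]
gripper_width: 0.0502
grip_force: 0.0
t 15.9 pos [ 0.5609 -0.1774  0.3065] yaw 21.3 tilt [-0.002  0.   ] q [ 0.77  0.34 -0.66  1.58  0.22  1.29 -1.12] F [ 0.7 -0.5  0.1] M [ 0.03 -0.01 -0.03] w 0.050212373496871486 0.0
shift [ 1.509 -4.846  2.362] wz 0.359
[218 168] [214 263]
[220.06945976 172.31422271] [203 137  44  66 907] ((219.3888397216797, 172.84365844726562), (73.22036743164062, 23.833261489868164), 59.34933090209961) [213.03766707 263.50789793] [ 173  253   80   22 1646] ((212.5, 263.5), (21.0, 79.0), 90.0)
(array([0.5428737 , 0.0748679 , 0.23059921]), np.float64(0.00790941040962411))
bar yaw -148.25132865135402
```

Run:
```python
from h import *
T,S=cv2.imread("pics/f_top.png"),cv2.imread("pics/f_side.png")
for th in(22,28):
  for n,I,bx in(("top",T,(185,135,255,205)),("side",S,(165,225,260,295))):
    m=(I.max(2)<th).astype(np.uint8);k=np.zeros_like(m);x0,y0,x1,y1=bx;k[y0:y1,x0:x1]=m[y0:y1,x0:x1]
    k=cv2.morphologyEx(k,cv2.MORPH_OPEN,np.ones((7,7),np.uint8))
    c,s,r,cn=dark(np.repeat(255*(1-k)[:,:,None],3,2),bx,35)
    w=cv2.fitLine(cn,cv2.DIST_L2,0,.01,.01).ravel();d=plane(n,c+25*w[:2],.234)-plane(n,c-25*w[:2],.234)
    e=cn.reshape(-1,2)@w[:2]
    print(th,n,c.round(1),s,"yaw",np.degrees(np.arctan2(d[1],d[0])).round(1)%180,"ctr",plane(n,c,.236).round(4))
    if n=="top":t=c
    else:print(tri(t,c))
```

```text
Traceback (most recent call last):
  File "h.py", line 19, in dark
    n,l,s,c=cv2.connectedComponentsWithStats(k);i=1+s[1:,4].argmax()
                                                    ~~~~~~~~~~~~~~^^
ValueError: attempt to get argmax of an empty sequence
```

Run:
```python
from h import *
T,S=cv2.imread("pics/f_top.png"),cv2.imread("pics/f_side.png")
for th in(30,35,40,45):
  for n,I,bx in(("top",T,(175,125,265,215)),("side",S,(165,225,260,295))):
    m=(I.max(2)<th).astype(np.uint8);x0,y0,x1,y1=bx;k=np.zeros_like(m);k[y0:y1,x0:x1]=m[y0:y1,x0:x1]
    k=cv2.morphologyEx(k,cv2.MORPH_OPEN,np.ones((7,7),np.uint8))
    if not k.any(): print(th,n,"none");continue
    c,s,r,cn=dark(np.repeat(255*(1-k)[:,:,None],3,2),bx,35)
    w=cv2.fitLine(cn,cv2.DIST_L2,0,.01,.01).ravel();d=plane(n,c+25*w[:2],.234)-plane(n,c-25*w[:2],.234)
    print(th,n,c.round(1),s,"yaw",(np.degrees(np.arctan2(d[1],d[0]))%180).round(1),"ctr",plane(n,c,.238).round(4))
print(proj("top",np.array([.545,.0765,.236])),proj("side",np.array([.545,.0765,.236])))
```

```text
30 top [215.7 161.5] [205 139  23  45 533] yaw 19.2 ctr [0.5532 0.0808 0.238 ]
30 side [213.2 263.3] [ 174  253   79   22 1614] yaw 24.3 ctr [0.5431 0.0793 0.238 ]
35 top [219.9 173.8] [205 139  34  69 884] yaw 24.2 ctr [0.5335 0.072  0.238 ]
35 side [213.1 263.5] [ 174  253   79   22 1638] yaw 25.4 ctr [0.5431 0.0796 0.238 ]
40 top [220.2 174.2] [205 138  35  70 937] yaw 22.8 ctr [0.533  0.0715 0.238 ]
40 side [213.1 263.5] [ 174  253   79   22 1651] yaw 24.6 ctr [0.5431 0.0796 0.238 ]
45 top [220.3 174.2] [204 138  37  70 986] yaw 25.3 ctr [0.5329 0.0714 0.238 ]
45 side [213.  263.4] [ 174  253   79   22 1662] yaw 24.0 ctr [0.5432 0.0796 0.238 ]
[218.07446639 167.09968647] [213.21666315 262.34602631]
```

Run:
```python
from h import *
T=cv2.imread("pics/f_top.png").max(2)
for y in range(132,214,4): print(y," ".join("%3d"%v for v in T[y,196:250:2]))
for e in(-1,1):
  a=np.radians(21.3);p=np.array([.5445,.0772,.246])+e*.05*np.array([np.cos(a),np.sin(a),0]);print(proj("top",p),proj("side",p))
```

```text
132 130 129 129 129 130 131 131 130 130 129 130 130 129 131 130 129 129 129 130 129 130 129 130 130 130 130 129
136 129 129 129 129 124 118 101  72  66 108 129 129 131 129 129 130 131 130 130 130 130 130 130 130 129 130 129
140 129 129 127  69  25  22  24  21  25  35 106 129 129 129 130 129 129 127 125 127 127 129 129 129 129 130 130
144 129 129 129 109  32  25  24  24  23  24  33  76  78  67  64  63  60  56  58  58  58  61  61  65  64  77  96
148 129 129 129 127  73  27  24  24  24  24  22  37  61  62  59  58  54  53  54  54  54  55  52  55  55  55  55
152 130 121  99  65  52  31  24  25  22  24  26  22  57  73  73  73  73  73  73  71  66  64  58  55  55  55  52
156  75  58  58  60  67  60  29  25  28  26  27  26  33  92  94 102 106 117 118 120 121 116 114 114 117 117 117
160  59  65  73  74  74  72  45  22  24  21  23  26  25  67 111 114 120 121 119 121 122 121 120 120 119 114 108
164  73  75  74  73  78 100 108  48  24  24  28  26  28  26  53  58 100 124 126 126 124 120  75  42  50  98 124
168  74  74  79 105 119 107 114 101  28  26  25  22  23  25  19  40  68 117 123 124 124 112 
[... 663 characters left out ...]
  70  69  57  47  25  68 123
196 123 122 119 121 125 125 124 126 126 125 103  60  33  15  13  11  14  14  21  47  63  53  39  24  24  39  92
200 124 126 125 124 124 125 126 126 125 128 126 113  70  48  30  29  31  30  27  30  41  34  21  20  51 112 123
204 119  91  61  90 126 126 127 127 126 126 127 126 120  69  25  20  21  20  20  23  19  26  24  70 116 124 129
208  82  27  26  40 112 126 125 127 126 127 126 126 126 114  75  57  49  49  56  57  54  54  79 122 127 129 130
212 124 112  94 113 125 126 126 126 126 126 126 126 125 127 125 122  94  84  83  86  84  77 104 129 130 131 128
[224.92637156 194.73419779] [251.32397778 258.01564848]
[207.91817485 135.88533911] [173.04690536 257.44853911]
```

The bar's ends in the final top image (rows about 137 to 197) match a fully seated, upright key (135.9 and 194.7 predicted). The rows below that are the dark side of the screw head. The side centre also agrees with its prediction to about 1 px. Allowing for all the free play, the screw turned at least 53°. Handing in.

```bash
python3 -c "
from workcell import ctrl
print(ctrl.hand_in())"
```

```text
the job is handed in; nothing more can be done
None
```

The job is handed in at about 16 s: the larger key was pushed fully home, then turned 80° clockwise at the hand (at least 53° at the screw by calculation, not measured directly), and left standing upright in the socket with the gripper clear and the smaller key not touched.

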